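# Index the dispensing carousel to the open jar

## Task

Bring the one open (lidless) jar of the dispensing carousel under the fixed nozzle: pull the leaning index plunger out along its axis and twist its wing grip so that it stays out by itself, then turn the carousel until the open jar stands centred under the nozzle. Keep the plunger out until then, stop, and twist the grip back so that the pin springs fully home and the carousel is locked there. Leave every jar upright in its own pocket and do not disturb the loose lid and the tip box on the bench.

Things in the scene. Friction and masses are not known exactly. Their poses are not given: they have to be found in the camera images.
- dispenser: fixed dispensing station on a white base plate 290 x 290 mm, 16 mm high; origin on the bench under the carousel's axis. Its frame: x to the back, y left, z up; the robot is on its -x side. The index plunger leans at its -x side in a block bracket (x = -110 to -180 mm, y within 30 mm, collar up to 91 mm high)
- nozzle (a point): tip of the fixed steel nozzle, 113 mm above the bench, straight above the pocket circle: 75 mm from the carousel's axis, azimuth -72 deg (from the station's +x towards -y, its right side). It hangs from a thin arm (128 to 141 mm high) that reaches in from a white pump tower, 90 x 115 mm, 164 mm high, centred 205 mm from the axis at the same azimuth
- carousel (a joint): angle of the aluminium carousel about the station's vertical axis, rad; 0 at the start, positive anticlockwise from above, range +-3.2. With the pin home it is locked (about +-0.016 rad of play); with the pin out it turns freely with light friction (0.06 N m) and stays where it is left
- disc (a point): centre of the carousel's disc, on its axis, on the top face 50 mm above the bench. Ten round pockets (grey collars 12 mm high, 38 mm bore) lie 75 mm from the axis, every 36 deg. Round the disc slopes a conical index ring out to 125 mm, with ten notches 36 deg apart: with the pin in any notch one pocket stands exactly under the nozzle
- handle (a point): centre of the carousel's black T handle, on the axis 150 mm above the bench: a level bar 90 mm long, 14 mm thick, 30 mm high (135 to 165 mm), on an 18 mm column, turning with the carousel. This point's x axis runs along the bar, y across its thickness, z up
- plunger (a joint): how far the index plunger is pulled out along its leaning axis, m: 0 = pin fully home in a notch, at most 0.015. A spring drives it home (5 N at 0, 10 N at 0.015). Past 0.008 the round-ended 10 mm pin is clear of the ring. Let go with no notch beneath, it rests on the ring at about 0.008; it finds a notch by itself when the carousel is within about 0.03 rad of it
- wing (a joint): twist of the plunger's wing grip, rad, 0 to 1.4 with stops, positive anticlockwise seen from the grip's outer end; 0 at the start. At 0 a key lies in a slot and blocks the twist until the plunger is pulled out 0.011 or more. Twisted 0.4 to 1.4 and let go, the key rests on the collar and the plunger stays out at about 0.0103. Twisted back to 0, the key drops in and the spring takes the pin home
- grip (a point): centre of the plunger's black wing grip: 46 mm long, 14 mm thick, 28 mm high along the axis, home 145 mm from the carousel's axis (station's -x) and 113 mm above the bench. Its z is the plunger's axis, outward: up, leaning 26 deg from vertical to the station's -x. x runs across the thickness, y along the length, turning with the twist. A bare neck of 14 mm parts it from the 24 mm collar below
- open_jar: amber glass jar without its lid, 34 mm in diameter, 50 mm tall, open neck 29 mm wide, 70 g, loose in a pocket one or two stations to either side of the nozzle; origin at the centre of its underside
- jar_a: amber jar as the open one, closed with a white screw lid (33 mm), 54 mm tall; origin at the centre of its underside
- jar_b: closed jar, as jar_a
- jar_c: closed jar, as jar_a
- jar_d: closed jar, as jar_a, under the nozzle at the start
- lid: white jar lid lying on the bench to the left of the station, 33 mm in diameter, 13 mm high; origin underneath
- tip_box: blue pipette tip box, 85 x 122 x 52 mm, on the bench to the right of the station; origin underneath

How it is judged:
On the way, in this order (a step that is already met when the one before it is completed fails the run):
1. the plunger is pulled out and twisted, ready to stay out (value of joint plunger above 0.009 m and value of joint wing above 0.3 rad), for 0.2 s.
2. with the plunger out, the carousel is stopped with the open jar under the nozzle (value of joint plunger above 0.009 m and horizontal distance between open_jar and nozzle below 0.008 m and velocity of joint carousel between -0.1 and 0.1 rad/s), for 0.2 s.
At the end, for the whole second after the job is handed in: the plunger is home (within 2 mm) with its grip twisted back (within 0.25 rad), the open jar stands within 7 mm of straight under the nozzle, all jars are upright (within 0.12 rad) in their pockets, and nothing moves (value of joint plunger below 0.002 m and value of joint wing below 0.25 rad and horizontal distance between open_jar and nozzle below 0.007 m and linear speed of open_jar below 0.02 m/s and angle between each of open_jar, jar_a, jar_b, jar_c, jar_d's own z axis and vertical below 0.12 rad); the robot touches nothing.
It fails at once if a jar is tipped or lifted out of its pocket (angle between any of open_jar, jar_a, jar_b, jar_c, jar_d's own z axis and vertical above 0.35 rad or z of any of open_jar, jar_a, jar_b, jar_c, jar_d in the frame of dispenser above 0.062 m).
It fails at once if the lid or the tip box is shoved more than 20 mm (distance of any of lid, tip_box from where it was at the start of the episode above 0.02 m).
It also fails if it takes over 67 s, if anything falls off the work surface, if the arm or the gripper's body presses on something with over 40 N, if the wrist force passes 120 N, or if a joint passes its speed limit or range.

## Robot

A 6-joint arm with a two-finger parallel gripper is mounted at the origin on the work surface. World frame = base frame: x ahead of the robot, y to its left, z up, the work surface at z = 0. Lengths are in m, angles in rad, forces in N, time in s.
With the tool pointing down it reaches from about 0.25 to 0.725 m from the base axis. Payload 9.7 kg.
Tool frame: the origin (TCP) lies on the centre line of the jaws, within the pads' length; the fingertips stand r.tip_reach ahead of it and the grasp point (between the pads) lies 8 mm behind it (r.tip_reach is the distance from the TCP to the fingertips, in m); z points along the fingers, y is the line along which they close (so a half turn about z gives the same grasp; the last joint's range is limited). The gripper opens to 85 mm and grips with 20 to 120 N. Pads are 22 mm wide; open, the fingers measure 114 mm over their backs; the gripper's body (76 mm by 85 mm) begins 54 mm behind the grasp point. The pads swing forward as they close: fully open they stand 13 mm farther back than shut.
Start: joints at [-1.173, 0.087, 0.176, 1.66, 0, 1.571], TCP at [0.213, -0.507, 0.208] pointing down, gripper open.
Joint ranges: [-3.13, 3.13], [-0.85, 1.81], [-1.15, 1.24], [-2.2, 2.28], [-1.44, 1.52], [-3.14, 3.14]. Speed limits (rad/s): [2.22, 2.22, 2.57, 3.14, 3.14, 3.14].

## Interface

Orientations are given as [roll, pitch, yaw] about the fixed x, y, z axes, in that order (R = Rz(yaw) Ry(pitch) Rx(roll)).
In Python, from bench import readout, cams, r gives the robot as it stands. The module is installed in compiled form; this text tells all that it offers.
- The arm moves only by the tool step_arm, never from a script. Its argument "targets" is a list of rows, each an object with "hand": the closure in counts, from 0 (fully open) to 255 (shut); "delta_pos": the shift along the tool's x, y, z in m, a list of three; "roll": the turn about the tool's z in rad. In form: [{"hand": hand, "delta_pos": [dx, dy, dz], "roll": roll}, ...]. A call has 1 to 20 rows; each row shifts and turns the commanded pose from where the row before left it, along the tool's axes as they then stand; what a row does not reach is not made up. A row lasts 1/12 s, in which the tool goes at most 41.7 mm and 7.16 degrees, less where a joint would pass 70% of its speed; a pose out of reach is approached as far as the arm can. A call is refused whole if a number of a shift passes 0.0417 or a number of a turn 0.125, either way. A call with a gripper value outside its range is refused whole. The fingers move at their own pace and stop on an object; "force" is the grip in N (left out, the last holds). Time passes only in rows, so rows that do not move let the fingers close. It gives the time, the measured TCP pose, the force, the opening and the grip force at its end, in the units of the state.
- readout.sense(): the state, without advancing time (a new reading comes with each control period).
- cams.get_image(name): name is "side" or "top" or "wrist"; returns a dict with "color" (400x640x3 uint8, blue, green, red), "camera_matrix" (3x3 intrinsics, pixels), "extrinsics" (4x4, takes a point from world to camera coordinates). Camera axes: x right, y up, looking along -z (the intrinsics and any distortion apply to the point x, -y, -z); pixel columns grow to the right and rows downward; lengths in m; the calibration is good to about 2 mm. A picture is of the moment at which its call begins. There is no depth.
- r.finish_job(): hands the job in; it is judged then, once.
The state is a dict: "t": time; "q": joint angles; "joint_vel": joint speeds; "effort": joint torques, N m; "ee_pos": TCP position; "orientation": TCP orientation; "wrist_force": force on the tool from outside, world axes, zero at the start; "ft_torque": the same for the moment, N m; "gripper_width": opening from 0.0 (shut) to 1.0 (fully open); "finger_force": force on a finger pad.
Only numpy, scipy, OpenCV 4.12 (cv2) and the standard library are available. Lean on these libraries where they do the work, as an engineer would, in place of code of your own. Each camera call takes 0.05 s, during which the arm holds its last target. There are 200 camera calls.

## Working session

There is one attempt and no reset: what is moved stays moved. The work goes in short steps, Python scripts to look and compute and a tool call to move; the robot and the scene stay as the last step left them, time stands still between calls to the robot, and variables do not carry over. Pictures are saved under pics/ and viewed, at most 10 in all, crops included, and the job is handed in when it is done.

Besides the shell and the picture viewer there is one more tool, called after "Call:" by a JSON object that holds its "api" and its "payload", one argument or row to a line. step_arm: Moves the arm, as the interface text tells. Its arguments: {"type":"object","properties":{"targets":{"type":"array","items":{"type":"object","properties":{"hand":{"type":"number"},"delta_pos":{"type":"array","items":{"type":"number"}},"roll":{"type":"number"}}}},"force":{"type":"number"}},"required":["targets"]}

```bash
mkdir -p pics; ls; python3 - <<'E'
from bench import readout,cams,r
import cv2,numpy as np
print(readout.sense(), r.tip_reach)
for n in("top","side"):
    d=cams.get_image(n); cv2.imwrite(f"pics/{n}0.png",d["color"])
    np.savez(f"{n}0.npz",K=d["camera_matrix"],E=d["extrinsics"],c=d["color"]); print(n,d["camera_matrix"].round(1).tolist(),d["extrinsics"].round(4).tolist(), d.keys())
E
```

```text
pics
{'t': 0.0, 'q': array([-1.17300030e+00,  8.74633162e-02,  1.75132174e-01,  1.65981103e+00,
       -3.55769679e-06,  1.57078423e+00]), 'joint_vel': array([-0.00011048,  0.00063001,  0.00044931,  0.00012749, -0.00025524,
       -0.00176979]), 'effort': array([ 3.45096400e-03, -5.20390248e+01,  4.64800608e+01,  1.65191473e-02,
        7.65017830e-05, -2.50107161e-05]), 'ee_pos': array([ 0.21295903, -0.50680958,  0.20718031]), 'orientation': array([-3.14024681e+00,  3.54141934e-06,  3.97808122e-01]), 'wrist_force': array([-0.10814322, -0.58078017,  0.02581847]), 'ft_torque': array([ 0.06119652,  0.02149723, -0.01476476]), 'finger_force': 0.0, 'gripper_width': 0.9997264295933019} 0.011
top [[478.3, 0.0, 318.8], [0.0, 478.3, 203.6], [0.0, 0.0, 1.0]] [[0.0111, -0.9999, 0.0037, -0.0263], [0.9978, 0.0113, 0.0652, -0.6111], [-0.0652, 0.0029, 0.9979, -1.2646], [0.0, 0.0, 0.0, 1.0]] dict_keys(['color', 'camera_matrix', 'extrinsics'])
side [[477.3, 0.0, 321.7], [0.0, 477.3, 200.0], [0.0, 0.0, 1.0]] [[-0.8398, -0.5424, 0.0248, 0.5017], [0.3214, -0.4598, 0.8279, -0.315], [-0.4376, 0.7032, 0.5604, -1.2571], [0.0, 0.0, 0.0, 1.0]] dict_keys(['color', 'camera_matrix', 'extrinsics'])
```

View pics/top0.png

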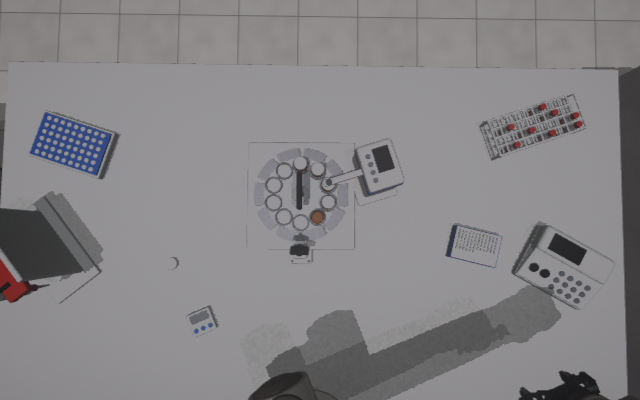

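View pics/side0.png

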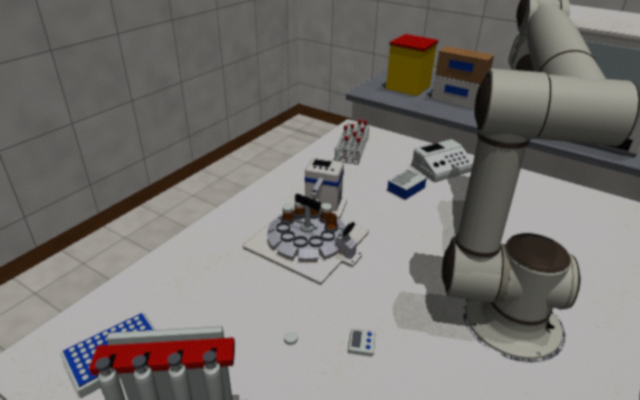

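```bash
cat > h.py <<'E'
import numpy as np
def ray(K,E,u,v,z):
    d=np.array([(u-K[0,2])/K[0,0],-(v-K[1,2])/K[1,1],-1.]); R=E[:3,:3]; c=-R.T@E[:3,3]; w=R.T@d
    return c+w*(z-c[2])/w[2]
def proj(K,E,p):
    c=E[:3,:3]@np.array(p)+E[:3,3]; return np.array([K[0,0]*c[0]/-c[2]+K[0,2], K[1,1]*-c[1]/-c[2]+K[1,2]])
E
python3 - <<'E'
import numpy as np,cv2; from h import *
d=np.load("top0.npz");K,E,c=d["K"],d["E"],d["c"]
cv2.imwrite("pics/crop.png",cv2.resize(c[130:270,235:415],None,fx=4.2,fy=4.2,interpolation=cv2.INTER_CUBIC))
m=(c.max(2)<50).astype(np.uint8); n,l,s,ce=cv2.connectedComponentsWithStats(m)
for i in range(1,n):
    if s[i,4]>15 and 240<ce[i,0]<420 and 130<ce[i,1]<270: print(s[i],ce[i],ray(K,E,*ce[i],.165).round(4),ray(K,E,*ce[i],.118).round(4))
for uv in [(248,142),(354,142),(354,249),(247,249)]: print(ray(K,E,*uv,.016).round(4))
hsv=cv2.cvtColor(c,cv2.COLOR_BGR2HSV); m=((hsv[...,0]<18)&(hsv[...,1]>100)).astype(np.uint8); n,l,s,ce=cv2.connectedComponentsWithStats(m)
for i in range(1,n):
    if s[i,4]>15 and 240<ce[i,0]<420 and 130<ce[i,1]<270: print('amb',s[i],ce[i],ray(K,E,*ce[i],.095).round(4))
E
```

```text
[300 192   2  15  16] [300.9375 199.0625] [0.6123 0.0237 0.165 ] [0.6158 0.0253 0.118 ]
[0.7772 0.1747 0.016 ]
[ 0.7806 -0.1132  0.016 ]
[ 0.4909 -0.1151  0.016 ]
[0.4878 0.1713 0.016 ]
amb [312 212  11  11  94] [316.94680851 217.24468085] [ 0.572  -0.0149  0.095 ]
```

View pics/crop.png

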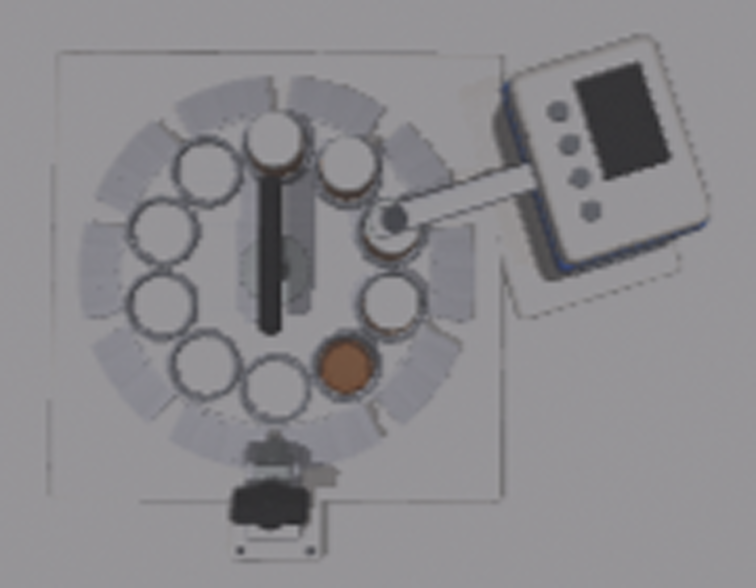

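Call:
{"api": "step_arm", "payload": {
  "targets": [
    {"hand": 0,"delta_pos": [0,0,-0.01],"roll": 0.0965},
    {"hand": 0,"delta_pos": [0,0,-0.01],"roll": 0.0965},
    {"hand": 0,"delta_pos": [0,0,-0.01],"roll": 0.0965},
    {"hand": 0,"delta_pos": [0,0,-0.01],"roll": 0.0965},
    {"hand": 0,"delta_pos": [0.0177,-0.0332,0],"roll": 0},
    {"hand": 0,"delta_pos": [0.0177,-0.0332,0],"roll": 0},
    {"hand": 0,"delta_pos": [0.0177,-0.0332,0],"roll": 0},
    {"hand": 0,"delta_pos": [0.0177,-0.0332,0],"roll": 0},
    {"hand": 0,"delta_pos": [0.0177,-0.0332,0],"roll": 0},
    {"hand": 0,"delta_pos": [0.0177,-0.0332,0],"roll": 0},
    {"hand": 0,"delta_pos": [0.0177,-0.0332,0],"roll": 0},
    {"hand": 0,"delta_pos": [0.0177,-0.0332,0],"roll": 0},
    {"hand": 0,"delta_pos": [0.0177,-0.0332,0],"roll": 0},
    {"hand": 0,"delta_pos": [0.0177,-0.0332,0],"roll": 0},
    {"hand": 0,"delta_pos": [0.0177,-0.0332,0],"roll": 0},
    {"hand": 0,"delta_pos": [0.0177,-0.0332,0],"roll": 0},
    {"hand": 0,"delta_pos": [0.0177,-0.0332,0],"roll": 0},
    {"hand": 0,"delta_pos": [0.0177,-0.0332,0],"roll": 0},
    {"hand": 0,"delta_pos": [0,0,0],"roll": 0},
    {"hand": 0,"delta_pos": [0,0,0],"roll": 0}
  ]
}}

```text
t: 1.77
ee_pos: [0.4557, -0.0377, 0.2472]
orientation: [-3.142, 0.001, 0.016]
wrist_force: [0.3, -1.2, -0.5]
gripper_width: 0.998
finger_force: 0.0
```

```bash
python3 - <<'E'
from bench import readout,cams
import cv2,numpy as np
from h import *
s=readout.sense();print(s['ee_pos'],s['orientation'],s['q'])
d=np.load("top0.npz");print(ray(d['K'],d['E'],299.3,190.7,.165),ray(d['K'],d['E'],299.3,249.8,.122))
d=cams.get_image("wrist");K,E=d["camera_matrix"],d["extrinsics"];cv2.imwrite("pics/w1.png",d["color"]);np.savez("w1.npz",K=K,E=E,c=d["color"])
for p in [(.634,.0295,.165),(.489,.0277,.113),(.483,.0277,.1256)]: print(proj(K,E,p))
E
```

```text
[ 0.45565987 -0.03772001  0.24722693] [-3.14150969e+00  1.38629043e-03  1.57025553e-02] [-8.25567142e-02 -1.13472335e-01  5.48985307e-02  1.74055494e+00
 -5.34331815e-05  3.04333348e+00]
[0.63227397 0.02785801 0.165     ] [0.49052322 0.02750134 0.122     ]
[231.08354044 -37.13643082]
[258.54728717 149.61255445]
[256.35259524 157.28898789]
```

View pics/w1.png

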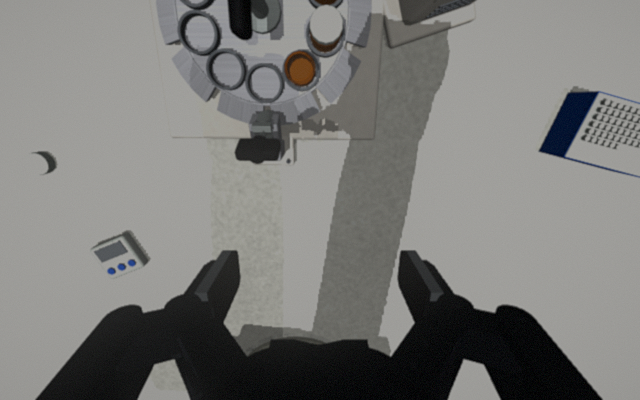

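Call:
{"api": "step_arm", "payload": {
  "targets": [
    {"hand": 0,"delta_pos": [0,0,0],"roll": -0.1207},
    {"hand": 0,"delta_pos": [0,0,0],"roll": -0.1207},
    {"hand": 0,"delta_pos": [0,0,0],"roll": -0.1207},
    {"hand": 0,"delta_pos": [0,0,0],"roll": -0.1207},
    {"hand": 0,"delta_pos": [0,0,0],"roll": -0.1207},
    {"hand": 0,"delta_pos": [0,0,0],"roll": -0.1207},
    {"hand": 0,"delta_pos": [0,0,0],"roll": -0.1207},
    {"hand": 0,"delta_pos": [0,0,0],"roll": -0.1207},
    {"hand": 0,"delta_pos": [0,0,0],"roll": -0.1207},
    {"hand": 0,"delta_pos": [0,0,0],"roll": -0.1207},
    {"hand": 0,"delta_pos": [0,0,0],"roll": -0.1207},
    {"hand": 0,"delta_pos": [0,0,0],"roll": -0.1207},
    {"hand": 0,"delta_pos": [0,0,0],"roll": -0.1207},
    {"hand": 0,"delta_pos": [0,0,0],"roll": -0.1207},
    {"hand": 0,"delta_pos": [0,0,0],"roll": -0.1207},
    {"hand": 0,"delta_pos": [0,0,0],"roll": -0.1207},
    {"hand": 0,"delta_pos": [0,0,0],"roll": -0.1207},
    {"hand": 0,"delta_pos": [0,0,0],"roll": -0.1207},
    {"hand": 0,"delta_pos": [0,0,0],"roll": -0.1207},
    {"hand": 0,"delta_pos": [0,0,0],"roll": -0.1207}
  ]
}}

```text
t: 3.48
ee_pos: [0.4548, -0.0409, 0.248]
orientation: [-3.141, 0.0, 2.429]
wrist_force: [-0.3, -0.2, 0.9]
gripper_width: 0.999
finger_force: 0.0
```

Call:
{"api": "step_arm", "payload": {
  "targets": [
    {"hand": 0,"delta_pos": [0,0,0],"roll": -0.1207},
    {"hand": 0,"delta_pos": [0,0,0],"roll": -0.1207},
    {"hand": 0,"delta_pos": [0,0,0],"roll": -0.1207},
    {"hand": 0,"delta_pos": [0,0,0],"roll": -0.1207},
    {"hand": 0,"delta_pos": [0,0,0],"roll": -0.1207},
    {"hand": 0,"delta_pos": [0,0,0],"roll": -0.1207},
    {"hand": 0,"delta_pos": [-0.011,0.022,0.02],"roll": 0},
    {"hand": 0,"delta_pos": [-0.011,0.022,0.02],"roll": 0},
    {"hand": 0,"delta_pos": [-0.011,0.022,0.02],"roll": 0},
    {"hand": 0,"delta_pos": [0,0,0],"roll": 0},
    {"hand": 0,"delta_pos": [0,0,0],"roll": 0},
    {"hand": 0,"delta_pos": [0,0,0],"roll": 0}
  ]
}}

```text
t: 4.48
ee_pos: [0.4875, 0.0257, 0.1885]
orientation: [-3.141, 0.0, -3.134]
wrist_force: [0.5, -0.6, -0.6]
gripper_width: 1.001
finger_force: 0.0
```

Call:
{"api": "step_arm", "payload": {
  "targets": [
    {"hand": 0,"delta_pos": [-0.0015,0.002,0.02],"roll": 0},
    {"hand": 0,"delta_pos": [0,0,0.02],"roll": 0},
    {"hand": 0,"delta_pos": [0,0,0.02],"roll": 0},
    {"hand": 0,"delta_pos": [0,0,0.012],"roll": 0},
    {"hand": 0,"delta_pos": [0,0,0.0085],"roll": 0},
    {"hand": 0,"delta_pos": [0,0,0],"roll": 0},
    {"hand": 0,"delta_pos": [0,0,0],"roll": 0}
  ],
  "force": 60
}}

```text
t: 5.07
ee_pos: [0.4895, 0.0285, 0.1082]
orientation: [-3.142, 0.001, -3.134]
wrist_force: [-0.2, -1.2, 0.8]
gripper_width: 0.997
finger_force: 0.0
```

Call:
{"api": "step_arm", "payload": {
  "targets": [
    {"hand": 255,"delta_pos": [0,0,0],"roll": 0},
    {"hand": 255,"delta_pos": [0,0,0],"roll": 0},
    {"hand": 255,"delta_pos": [0,0,0],"roll": 0},
    {"hand": 255,"delta_pos": [0,0,0],"roll": 0},
    {"hand": 255,"delta_pos": [0,0,0],"roll": 0},
    {"hand": 255,"delta_pos": [0,0,0],"roll": 0},
    {"hand": 255,"delta_pos": [0,0,0],"roll": 0},
    {"hand": 255,"delta_pos": [0,0,0],"roll": 0}
  ]
}}

```text
t: 5.73
ee_pos: [0.4893, 0.029, 0.1073]
orientation: [-3.142, -0.0, -3.133]
wrist_force: [0.2, -0.2, -0.4]
gripper_width: -0.001
finger_force: 0.0
```

```bash
python3 - <<'E'
from bench import readout,cams
import cv2,numpy as np
from h import *
d=cams.get_image("side");K,E,c=d["camera_matrix"],d["extrinsics"],d["color"]
u,v=proj(K,E,(.489,.028,.113)).astype(int);print(u,v,proj(K,E,readout.sense()['ee_pos']))
a=cv2.resize(c[v-60:v+60,u-60:u+60],(400,400),interpolation=cv2.INTER_CUBIC)
d=cams.get_image("wrist");K,E,c=d["camera_matrix"],d["extrinsics"],d["color"]
print(proj(K,E,(.489,.028,.113)),proj(K,E,readout.sense()['ee_pos']))
cv2.imwrite("pics/m2.png",np.hstack([a,cv2.resize(c,(400,250))[:,:]]) if 0 else np.hstack([a,np.vstack([cv2.resize(c,(400,250)),np.zeros((150,400,3),np.uint8)])]))
E
```

```text
348 226 [348.44667037 228.23123775]
[316.98380253 238.24924738] [318.41031634 234.65515089]
```

View pics/m2.png

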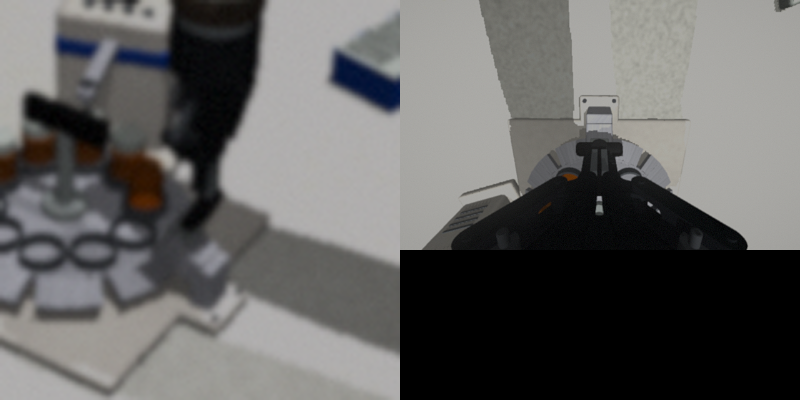

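```bash
python3 - <<'E'
from bench import readout,cams
import cv2,numpy as np
from h import *
d=cams.get_image("side");c=d["color"]
a=cv2.resize(c[190:260,305:385],(400,350),interpolation=cv2.INTER_CUBIC)
d=cams.get_image("wrist");K,E,c=d["camera_matrix"],d["extrinsics"],d["color"]
for z in(.096,.107,.127):print(proj(K,E,(.4893,.029,z)))
b=cv2.resize(c[200:305,260:380],(400,350),interpolation=cv2.INTER_CUBIC)
o=np.hstack([a,b]).astype(float); o=255*(o/255)**.5
cv2.imwrite("pics/m3.png",o)
E
```

```text
[318.52569855 227.46764668]
[318.54723861 234.50189315]
[318.59341178 249.58046859][ WARN:0@0.817] global loadsave.cpp:1063 imwrite_ Unsupported depth image for selected encoder is fallbacked to CV_8U.
```

View pics/m3.png

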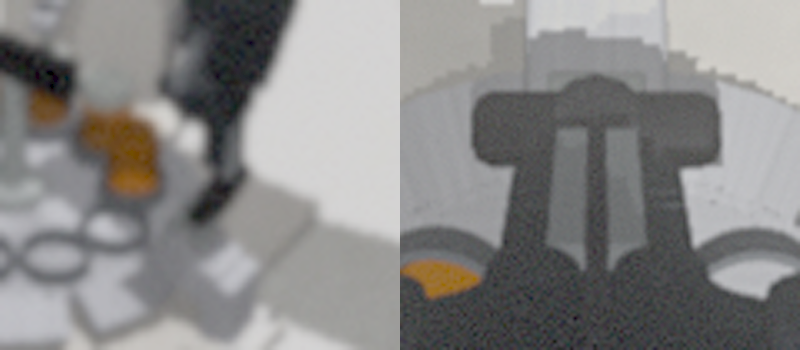

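Call:
{"api": "step_arm", "payload": {
  "targets": [
    {"hand": 255,"delta_pos": [0,0,0.002],"roll": 0},
    {"hand": 255,"delta_pos": [0,0,0],"roll": 0},
    {"hand": 255,"delta_pos": [0,0,0],"roll": 0}
  ]
}}

```text
t: 6.18
ee_pos: [0.4892, 0.0289, 0.1052]
orientation: [-3.142, -0.0, -3.133]
wrist_force: [-0.1, -0.4, -0.2]
gripper_width: -0.0
finger_force: 0.0
```

```bash
python3 - <<'E'
from h import *; import numpy as np
d=np.load("w1.npz");K,E=d['K'],d['E']
print(K, E@np.array([.4557,-.0377,.2472,1]),E[:3,:3])
for z in(.236,.247,.26):print([proj(K,E,(.4557,-.0377+s*.0425,z)).round(1) for s in(1,-1)])
E
```

```text
[[277.37099852   0.         318.55439463]
 [  0.         277.37099852 196.67297236]
 [  0.           0.           1.        ]] [-6.36976784e-05 -2.46319061e-02 -1.82764788e-01  1.00000000e+00] [[ 0.01641469 -0.99986416 -0.00148652]
 [ 0.94771345  0.01603239 -0.3187196 ]
 [ 0.31870014  0.00382289  0.94784788]]
[array([257.5, 225.9]), array([379.4, 227.8])]
[array([254. , 232.9]), array([382.8, 234.9])]
[array([249.3, 242.3]), array([387.4, 244.4])]
```

Call:
{"api": "step_arm", "payload": {
  "targets": [
    {"hand": 255,"delta_pos": [0,0,0.001],"roll": 0},
    {"hand": 255,"delta_pos": [0,0,0.001],"roll": 0},
    {"hand": 255,"delta_pos": [0,0,0],"roll": 0}
  ]
}}

```text
t: 6.43
ee_pos: [0.4894, 0.0289, 0.1039]
orientation: [3.142, 0.001, -3.133]
wrist_force: [-1.8, -0.1, 4.4]
gripper_width: 0.003
finger_force: 2.2
```

Call:
{"api": "step_arm", "payload": {
  "targets": [
    {"hand": 255,"delta_pos": [0,0,0.001],"roll": 0},
    {"hand": 255,"delta_pos": [0,0,0.001],"roll": 0},
    {"hand": 255,"delta_pos": [0,0,0],"roll": 0}
  ]
}}

```text
t: 6.68
ee_pos: [0.4896, 0.029, 0.1034]
orientation: [3.141, 0.002, -3.133]
wrist_force: [-5.6, 0.4, 15.5]
gripper_width: 0.002
finger_force: 7.5
```

Call:
{"api": "step_arm", "payload": {
  "targets": [
    {"hand": 255,"delta_pos": [0,0,-0.01],"roll": 0},
    {"hand": 0,"delta_pos": [0,0,0],"roll": 0},
    {"hand": 0,"delta_pos": [0,0,0],"roll": 0},
    {"hand": 0,"delta_pos": [0,0,0],"roll": 0},
    {"hand": 0,"delta_pos": [0,0,0],"roll": 0},
    {"hand": 0,"delta_pos": [0,0,0],"roll": 0},
    {"hand": 0,"delta_pos": [0,0,0],"roll": 0},
    {"hand": 0,"delta_pos": [0,0,0.02],"roll": 0},
    {"hand": 0,"delta_pos": [0,0,0.01],"roll": 0},
    {"hand": 0,"delta_pos": [0,0,0.005],"roll": 0},
    {"hand": 0,"delta_pos": [0,0,0],"roll": 0},
    {"hand": 0,"delta_pos": [0,0,0],"roll": 0}
  ],
  "force": 60
}}

```text
t: 7.68
ee_pos: [0.4891, 0.0289, 0.0764]
orientation: [-3.142, -0.001, -3.133]
wrist_force: [-0.1, 0.2, -0.1]
gripper_width: 0.997
finger_force: 0.0
```

Call:
{"api": "step_arm", "payload": {
  "targets": [
    {"hand": 90,"delta_pos": [0,0,0],"roll": 0},
    {"hand": 90,"delta_pos": [0,0,0.002],"roll": 0},
    {"hand": 90,"delta_pos": [0,0,0.002],"roll": 0},
    {"hand": 90,"delta_pos": [0,0,0],"roll": 0},
    {"hand": 255,"delta_pos": [0,0,0],"roll": 0},
    {"hand": 255,"delta_pos": [0,0,0],"roll": 0},
    {"hand": 255,"delta_pos": [0,0,0],"roll": 0},
    {"hand": 255,"delta_pos": [0,0,0],"roll": 0},
    {"hand": 255,"delta_pos": [0,0,0],"roll": 0}
  ]
}}

```text
t: 8.43
ee_pos: [0.4893, 0.0289, 0.0727]
orientation: [-3.141, 0.0, -3.133]
wrist_force: [-2.0, -0.5, 4.1]
gripper_width: 0.53
finger_force: 61.5
```

Call:
{"api": "step_arm", "payload": {
  "targets": [
    {"hand": 255,"delta_pos": [0.0013,0,-0.0026],"roll": 0},
    {"hand": 255,"delta_pos": [0.0013,0,-0.0026],"roll": 0},
    {"hand": 255,"delta_pos": [0.0013,0,-0.0026],"roll": 0},
    {"hand": 255,"delta_pos": [0.0013,0,-0.0026],"roll": 0},
    {"hand": 255,"delta_pos": [0.0013,0,-0.0026],"roll": 0},
    {"hand": 255,"delta_pos": [0,0,0],"roll": 0},
    {"hand": 255,"delta_pos": [0,0,0],"roll": 0}
  ]
}}

```text
t: 9.02
ee_pos: [0.4831, 0.0288, 0.085]
orientation: [-3.141, 0.0, -3.133]
wrist_force: [6.1, -1.3, -8.8]
gripper_width: 0.523
finger_force: 62.5
```

Call:
{"api": "step_arm", "payload": {
  "targets": [
    {"hand": 255,"delta_pos": [0,0,0],"roll": -0.08},
    {"hand": 255,"delta_pos": [0,0,0],"roll": -0.08},
    {"hand": 255,"delta_pos": [0,0,0],"roll": -0.08},
    {"hand": 255,"delta_pos": [0,0,0],"roll": -0.08},
    {"hand": 255,"delta_pos": [0,0,0],"roll": 0}
  ]
}}

```text
t: 9.43
ee_pos: [0.4842, 0.0247, 0.0854]
orientation: [-3.131, -0.001, -2.813]
wrist_force: [9.4, -15.6, -7.7]
gripper_width: 0.527
finger_force: 84.8
```

Call:
{"api": "step_arm", "payload": {
  "targets": [
    {"hand": 255,"delta_pos": [0,0,0],"roll": -0.08},
    {"hand": 255,"delta_pos": [0,0,0],"roll": -0.08},
    {"hand": 255,"delta_pos": [0,0,0],"roll": -0.08},
    {"hand": 255,"delta_pos": [0,0,0],"roll": -0.08},
    {"hand": 255,"delta_pos": [0,0,0],"roll": -0.08},
    {"hand": 255,"delta_pos": [0,0,0],"roll": 0}
  ]
}}

```text
t: 9.93
ee_pos: [0.484, 0.0252, 0.0875]
orientation: [-3.133, -0.002, -2.412]
wrist_force: [1.2, -15.0, 14.2]
gripper_width: 0.525
finger_force: 140.5
```

```bash
python3 - <<'E'
from bench import readout,cams
import cv2,numpy as np
s=readout.sense();print(s['ft_torque'],s['wrist_force'])
c=cams.get_image("wrist")["color"]
b=cv2.resize(c[180:300,240:400],(640,480),interpolation=cv2.INTER_CUBIC)
cv2.imwrite("pics/m4.png",(255*(b/255)**.5).clip(0,255).astype(np.uint8))
E
```

```text
[-5.05707301 -1.57655839 -0.90411223] [  1.15163766 -15.0097519   14.18297233]
```

View pics/m4.png

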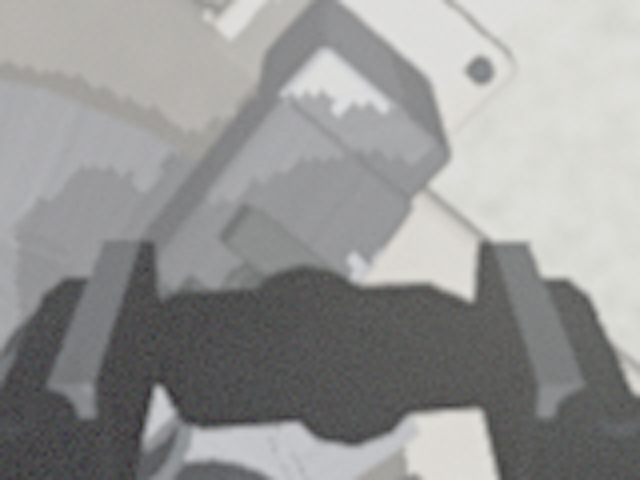

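Call:
{"api": "step_arm", "payload": {
  "targets": [
    {"hand": 0,"delta_pos": [0,0,0],"roll": 0},
    {"hand": 0,"delta_pos": [0,0,0],"roll": 0},
    {"hand": 0,"delta_pos": [0,0,0],"roll": 0},
    {"hand": 0,"delta_pos": [0,0,0],"roll": 0},
    {"hand": 0,"delta_pos": [0,0,0],"roll": 0},
    {"hand": 0,"delta_pos": [0,0,-0.02],"roll": 0},
    {"hand": 0,"delta_pos": [0,0,-0.02],"roll": 0},
    {"hand": 0,"delta_pos": [0,0,-0.02],"roll": 0},
    {"hand": 0,"delta_pos": [0,0,-0.02],"roll": 0},
    {"hand": 0,"delta_pos": [0,0,-0.01],"roll": 0.12},
    {"hand": 0,"delta_pos": [0,0,-0.01],"roll": 0.12},
    {"hand": 0,"delta_pos": [0,0,0],"roll": 0.12},
    {"hand": 0,"delta_pos": [0,0,0],"roll": 0.12},
    {"hand": 0,"delta_pos": [0,0,0],"roll": 0.12},
    {"hand": 0,"delta_pos": [0,0,0],"roll": 0.118},
    {"hand": 0,"delta_pos": [0,0,0],"roll": 0},
    {"hand": 0,"delta_pos": [0,0,0],"roll": 0}
  ]
}}

```text
t: 11.4
ee_pos: [0.4827, 0.029, 0.1853]
orientation: [3.141, -0.0, -3.127]
wrist_force: [-0.0, -0.8, -0.7]
gripper_width: 0.999
finger_force: 0.0
```

```bash
python3 - <<'E'
from bench import readout,cams
import cv2,numpy as np
from h import *
d=cams.get_image("wrist");K,E,c=d["camera_matrix"],d["extrinsics"],d["color"];np.savez("w5.npz",K=K,E=E,c=c)
s=readout.sense()
for p in [(.489,.028,.113),(.479,.028,.135)]: print(proj(K,E,p))
t=cams.get_image("top")["color"]
a=cv2.resize(t[130:270,240:360],(343,400),interpolation=cv2.INTER_CUBIC)
b=cv2.resize(c,(440,275)); b=np.vstack([b,np.zeros((125,440,3),np.uint8)])
cv2.imwrite("pics/m5.png",(255*(np.hstack([a,b])/255)**.5).astype(np.uint8))
E
```

```text
[317.11717568 205.53227879]
[317.19017692 203.42620853]
```

View pics/m5.png

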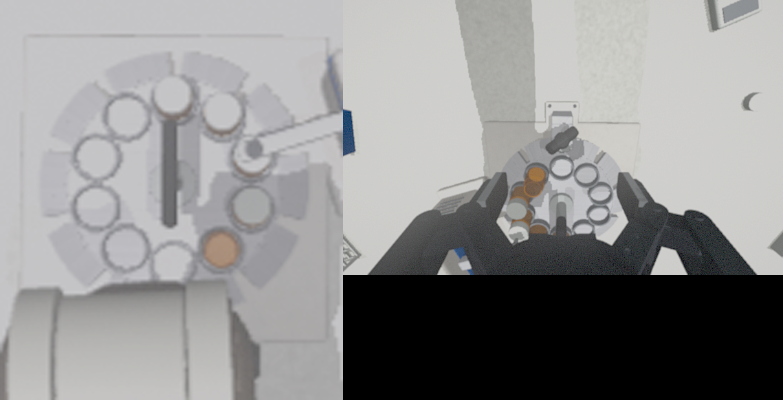

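Call:
{"api": "step_arm", "payload": {
  "targets": [
    {"hand": 0,"delta_pos": [-0.03,-0.0005,0],"roll": 0},
    {"hand": 0,"delta_pos": [-0.03,-0.0005,0],"roll": 0},
    {"hand": 0,"delta_pos": [-0.03,-0.0005,0],"roll": 0},
    {"hand": 0,"delta_pos": [-0.03,-0.0005,0],"roll": 0},
    {"hand": 0,"delta_pos": [-0.0303,-0.0005,0],"roll": 0},
    {"hand": 0,"delta_pos": [0,0,0.01],"roll": 0},
    {"hand": 0,"delta_pos": [0,0,0.02],"roll": 0},
    {"hand": 0,"delta_pos": [0,0,0.02],"roll": 0},
    {"hand": 0,"delta_pos": [0,0,0.02],"roll": 0},
    {"hand": 0,"delta_pos": [0,0,0],"roll": 0},
    {"hand": 0,"delta_pos": [0,0,0],"roll": 0}
  ],
  "force": 40
}}

```text
t: 12.42
ee_pos: [0.6321, 0.0279, 0.1146]
orientation: [-3.142, -0.002, -3.13]
wrist_force: [0.4, 0.1, 0.8]
gripper_width: 1.002
finger_force: 0.0
```

Call:
{"api": "step_arm", "payload": {
  "targets": [
    {"hand": 255,"delta_pos": [0,0,0],"roll": 0},
    {"hand": 255,"delta_pos": [0,0,0],"roll": 0},
    {"hand": 255,"delta_pos": [0,0,0],"roll": 0},
    {"hand": 255,"delta_pos": [0,0,0],"roll": 0},
    {"hand": 255,"delta_pos": [0,0,0],"roll": 0},
    {"hand": 255,"delta_pos": [0,0,0],"roll": 0},
    {"hand": 255,"delta_pos": [0,0,0],"roll": 0},
    {"hand": 255,"delta_pos": [0,0,0],"roll": 0}
  ]
}}

```text
t: 13.08
ee_pos: [0.6333, 0.0294, 0.1161]
orientation: [3.139, 0.001, -3.13]
wrist_force: [-0.9, 6.9, 2.5]
gripper_width: 0.158
finger_force: 43.1
```

Call:
{"api": "step_arm", "payload": {
  "targets": [
    {"hand": 255,"delta_pos": [0,0.001,0],"roll": -0.03},
    {"hand": 255,"delta_pos": [0,0,0],"roll": -0.07},
    {"hand": 255,"delta_pos": [0,0,0],"roll": -0.09},
    {"hand": 255,"delta_pos": [0,0,0],"roll": -0.09},
    {"hand": 255,"delta_pos": [0,0,0],"roll": -0.09},
    {"hand": 255,"delta_pos": [0,0,0],"roll": -0.09},
    {"hand": 255,"delta_pos": [0,0,0],"roll": -0.09},
    {"hand": 255,"delta_pos": [0,0,0],"roll": -0.09},
    {"hand": 255,"delta_pos": [0,0,0],"roll": -0.09},
    {"hand": 255,"delta_pos": [0,0,0],"roll": -0.09},
    {"hand": 255,"delta_pos": [0,0,0],"roll": -0.09},
    {"hand": 255,"delta_pos": [0,0,0],"roll": -0.09},
    {"hand": 255,"delta_pos": [0,0,0],"roll": -0.09},
    {"hand": 255,"delta_pos": [0,0,0],"roll": -0.09},
    {"hand": 255,"delta_pos": [0,0,0],"roll": -0.05},
    {"hand": 255,"delta_pos": [0,0,0],"roll": -0.027},
    {"hand": 255,"delta_pos": [0,0,0],"roll": 0},
    {"hand": 255,"delta_pos": [0,0,0],"roll": 0},
    {"hand": 255,"delta_pos": [0,0,0],"roll": 0},
    {"hand": 255,"delta_pos": [0,0,0],"roll": 0}
  ]
}}

```text
t: 14.75
ee_pos: [0.6339, 0.0285, 0.1161]
orientation: [-3.139, 0.0, -1.876]
wrist_force: [5.0, -2.8, 3.2]
gripper_width: 0.157
finger_force: 43.1
```

Call:
{"api": "step_arm", "payload": {
  "targets": [
    {"hand": 0,"delta_pos": [0,0,0],"roll": 0},
    {"hand": 0,"delta_pos": [0,0,0],"roll": 0},
    {"hand": 0,"delta_pos": [0,0,0],"roll": 0},
    {"hand": 0,"delta_pos": [0,0,0],"roll": 0},
    {"hand": 0,"delta_pos": [0,0,0],"roll": 0},
    {"hand": 0,"delta_pos": [0,0,-0.015],"roll": 0},
    {"hand": 0,"delta_pos": [0,0,-0.02],"roll": 0},
    {"hand": 0,"delta_pos": [0,0,-0.02],"roll": 0},
    {"hand": 0,"delta_pos": [0,0,-0.015],"roll": 0.1072},
    {"hand": 0,"delta_pos": [0,0,0],"roll": 0.1072},
    {"hand": 0,"delta_pos": [0,0,0],"roll": 0.1072},
    {"hand": 0,"delta_pos": [0,0,0],"roll": 0.1072},
    {"hand": 0,"delta_pos": [0,0,0],"roll": 0.1072},
    {"hand": 0,"delta_pos": [0.0224,0.0197,0],"roll": 0},
    {"hand": 0,"delta_pos": [0.0224,0.0197,0],"roll": 0},
    {"hand": 0,"delta_pos": [0.0224,0.0197,0],"roll": 0},
    {"hand": 0,"delta_pos": [0.0224,0.0197,0],"roll": 0},
    {"hand": 0,"delta_pos": [0.0224,0.0197,0],"roll": 0},
    {"hand": 0,"delta_pos": [0,0,0],"roll": 0},
    {"hand": 0,"delta_pos": [0,0,0],"roll": 0}
  ]
}}

```text
t: 16.42
ee_pos: [0.4831, 0.0275, 0.1862]
orientation: [-3.141, 0.001, -2.41]
wrist_force: [-0.4, 0.2, -0.1]
gripper_width: 0.999
finger_force: 0.0
```

```bash
python3 - <<'E'
from bench import readout,cams
import cv2,numpy as np
s=readout.sense()
c=cams.get_image("wrist")["color"]
t=cams.get_image("top")["color"]
a=cv2.resize(t[130:270,240:360],(343,400),interpolation=cv2.INTER_CUBIC)
b=cv2.resize(c,(440,275)); b=np.vstack([b,np.zeros((125,440,3),np.uint8)])
cv2.imwrite("pics/m6.png",(255*(np.hstack([a,b])/255)**.5).astype(np.uint8))
E
```

```text
(no output)
```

View pics/m6.png

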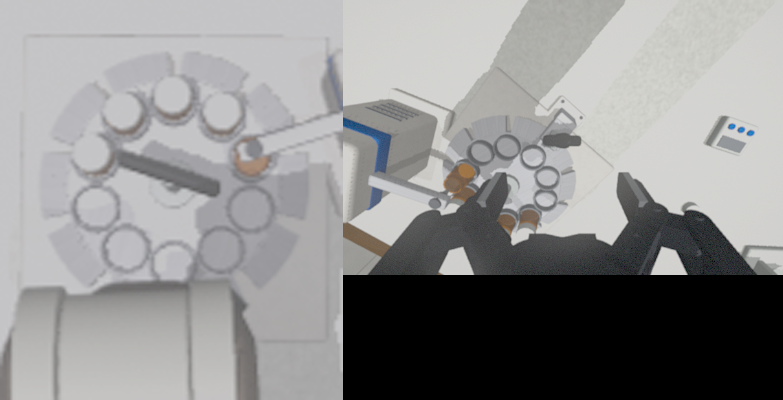

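Call:
{"api": "step_arm", "payload": {
  "targets": [
    {"hand": 0,"delta_pos": [-0.001,-0.001,0.02],"roll": 0},
    {"hand": 0,"delta_pos": [0,0,0.02],"roll": 0},
    {"hand": 0,"delta_pos": [0,0,0.02],"roll": 0},
    {"hand": 0,"delta_pos": [0,0,0.02],"roll": 0},
    {"hand": 0,"delta_pos": [0,0,0.015],"roll": 0},
    {"hand": 0,"delta_pos": [0,0,0.009],"roll": 0},
    {"hand": 0,"delta_pos": [0,0,0],"roll": 0},
    {"hand": 255,"delta_pos": [0,0,0],"roll": 0},
    {"hand": 255,"delta_pos": [0,0,0],"roll": 0},
    {"hand": 255,"delta_pos": [0,0,0],"roll": 0},
    {"hand": 255,"delta_pos": [0,0,0],"roll": 0},
    {"hand": 255,"delta_pos": [0,0,0],"roll": 0},
    {"hand": 255,"delta_pos": [0,0,0],"roll": 0}
  ],
  "force": 30
}}

```text
t: 17.6
ee_pos: [0.4855, 0.0279, 0.083]
orientation: [3.141, 0.002, -2.41]
wrist_force: [-4.7, 2.9, 7.0]
gripper_width: 0.582
finger_force: 29.9
```

Call:
{"api": "step_arm", "payload": {
  "targets": [
    {"hand": 255,"delta_pos": [0,0,0],"roll": 0.09},
    {"hand": 255,"delta_pos": [0,0,0],"roll": 0.09},
    {"hand": 255,"delta_pos": [0,0,0],"roll": 0.09},
    {"hand": 255,"delta_pos": [0,0,0],"roll": 0.09},
    {"hand": 255,"delta_pos": [0,0,0],"roll": 0.09},
    {"hand": 255,"delta_pos": [0,0,0],"roll": 0.09},
    {"hand": 255,"delta_pos": [0,0,0],"roll": 0.09},
    {"hand": 255,"delta_pos": [0,0,0],"roll": 0.09},
    {"hand": 255,"delta_pos": [0,0,0],"roll": 0.03},
    {"hand": 255,"delta_pos": [0,0,0],"roll": 0},
    {"hand": 255,"delta_pos": [0,0,0],"roll": 0}
  ]
}}

```text
t: 18.52
ee_pos: [0.4858, 0.029, 0.0816]
orientation: [3.138, 0.001, 3.124]
wrist_force: [2.1, 7.6, -6.6]
gripper_width: 0.535
finger_force: 32.3
```

Call:
{"api": "step_arm", "payload": {
  "targets": [
    {"hand": 255,"delta_pos": [-0.0015,0,0.003],"roll": 0},
    {"hand": 255,"delta_pos": [-0.0015,0,0.003],"roll": 0},
    {"hand": 255,"delta_pos": [-0.001,0,0.003],"roll": 0},
    {"hand": 255,"delta_pos": [0,0,0],"roll": 0},
    {"hand": 0,"delta_pos": [0,0,0],"roll": 0},
    {"hand": 0,"delta_pos": [0,0,0],"roll": 0},
    {"hand": 0,"delta_pos": [0,0,0],"roll": 0},
    {"hand": 0,"delta_pos": [0,0,0],"roll": 0},
    {"hand": 0,"delta_pos": [0,0,0],"roll": 0},
    {"hand": 0,"delta_pos": [0,0,-0.02],"roll": 0},
    {"hand": 0,"delta_pos": [0,0,-0.02],"roll": 0},
    {"hand": 0,"delta_pos": [0,0,-0.03],"roll": 0},
    {"hand": 0,"delta_pos": [0,0,-0.03],"roll": 0},
    {"hand": 0,"delta_pos": [0.02,0,-0.01],"roll": 0},
    {"hand": 0,"delta_pos": [0,0,0],"roll": 0},
    {"hand": 0,"delta_pos": [0,0,0],"roll": 0}
  ]
}}

```text
t: 19.85
ee_pos: [0.4696, 0.0277, 0.1829]
orientation: [3.142, 0.002, 3.123]
wrist_force: [0.7, 0.1, -1.5]
gripper_width: 1.0
finger_force: 0.0
```

```bash
python3 - <<'E'
from bench import readout,cams
import cv2,numpy as np
from h import *
d=cams.get_image("wrist");c=d["color"];K,E=d["camera_matrix"],d["extrinsics"]
s=readout.sense();print(s['ee_pos'],s['orientation'][2])
w=proj(K,E,(.489,.028,.113));print(w, [proj(K,E,(.489-q*.4384,.028,.113+q*.8988)).round(1) for q in(0,.008,.0103)])
u,v=w.astype(int)
b=cv2.resize(c[v-50:v+50,u-60:u+60],(480,400),interpolation=cv2.INTER_CUBIC)
m=(c[v-40:v+40,u-40:u+40].max(2)<50).astype(np.uint8);n,l,st,ce=cv2.connectedComponentsWithStats(m)
for i in range(1,n):
  if st[i,4]>100:
    print(st[i],ce[i]+[u-40,v-40],cv2.minAreaRect(np.argwhere(l==i)[:,::-1].astype(np.float32)))
t=cams.get_image("top")["color"]
a=cv2.resize(t[140:260,245:350],(310,400),interpolation=cv2.INTER_CUBIC)
cv2.imwrite("pics/m7.png",(255*(np.hstack([a,b])/255)**.5).astype(np.uint8))
E
```

```text
[0.46954395 0.02760701 0.18191704] 3.122988549105857
[319.13937388 219.70975754] [array([319.1, 219.7]), array([319.1, 219.3]), array([319.1, 219.2])]
[ 16  30  51  22 815] [320.12638037 219.14110429] ((41.0, 40.5), (21.0, 50.0), 90.0)
```

View pics/m7.png

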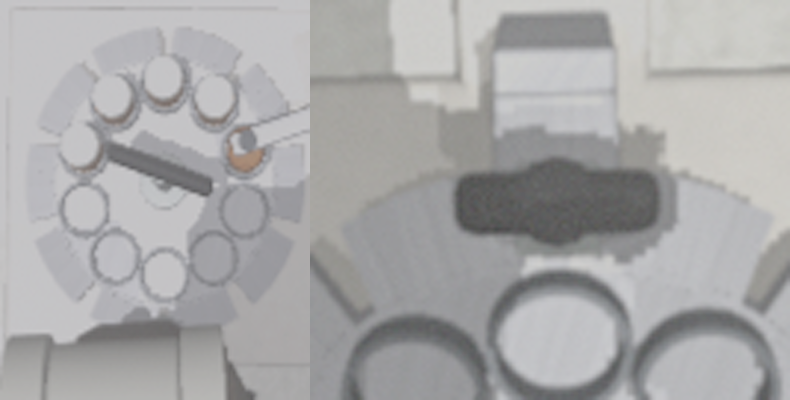

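Call:
{"api": "step_arm", "payload": {
  "targets": [
    {"hand": 255,"delta_pos": [-0.0197,0.001,0],"roll": 0},
    {"hand": 255,"delta_pos": [0,0,0],"roll": 0},
    {"hand": 255,"delta_pos": [0,0,0],"roll": 0},
    {"hand": 255,"delta_pos": [0,0,0],"roll": 0},
    {"hand": 255,"delta_pos": [0,0,0],"roll": 0},
    {"hand": 255,"delta_pos": [0,0,0],"roll": 0},
    {"hand": 255,"delta_pos": [0,0,0.02],"roll": 0},
    {"hand": 255,"delta_pos": [0,0,0.02],"roll": 0},
    {"hand": 255,"delta_pos": [0,0,0.012],"roll": 0},
    {"hand": 255,"delta_pos": [0,0,0.008],"roll": 0},
    {"hand": 255,"delta_pos": [0,0,0.004],"roll": 0},
    {"hand": 255,"delta_pos": [0,0,0.002],"roll": 0},
    {"hand": 255,"delta_pos": [0,0,0.002],"roll": 0},
    {"hand": 255,"delta_pos": [0,0,0.002],"roll": 0},
    {"hand": 255,"delta_pos": [0,0,0],"roll": 0},
    {"hand": 255,"delta_pos": [0,0,0],"roll": 0}
  ]
}}

```text
t: 21.28
ee_pos: [0.4893, 0.0283, 0.1128]
orientation: [3.142, 0.001, 3.123]
wrist_force: [0.8, -0.5, 0.2]
gripper_width: 0.003
finger_force: 0.0
```

No contact at 0.1128, which is where a pin resting on the ring would touch; carry on down to the home height.

Call:
{"api": "step_arm", "payload": {
  "targets": [
    {"hand": 255,"delta_pos": [0,0,0.002],"roll": 0},
    {"hand": 255,"delta_pos": [0,0,0.002],"roll": 0},
    {"hand": 255,"delta_pos": [0,0,0.002],"roll": 0},
    {"hand": 255,"delta_pos": [0,0,0.001],"roll": 0},
    {"hand": 255,"delta_pos": [0,0,0],"roll": 0},
    {"hand": 255,"delta_pos": [0,0,0],"roll": 0}
  ]
}}

```text
t: 21.78
ee_pos: [0.489, 0.0283, 0.1053]
orientation: [3.142, -0.0, 3.123]
wrist_force: [-0.8, 0.1, 0.7]
gripper_width: -0.001
finger_force: 0.0
```

Call:
{"api": "step_arm", "payload": {
  "targets": [
    {"hand": 255,"delta_pos": [0,0,0.0015],"roll": 0},
    {"hand": 255,"delta_pos": [0,0,0],"roll": 0},
    {"hand": 255,"delta_pos": [0,0,0],"roll": 0}
  ]
}}

```text
t: 22.03
ee_pos: [0.4892, 0.0283, 0.1041]
orientation: [3.142, 0.0, 3.123]
wrist_force: [-0.3, 0.9, 1.5]
gripper_width: 0.003
finger_force: 0.6
```

Call:
{"api": "step_arm", "payload": {
  "targets": [
    {"hand": 255,"delta_pos": [0,0,-0.02],"roll": 0},
    {"hand": 255,"delta_pos": [0,0,-0.03],"roll": 0},
    {"hand": 255,"delta_pos": [0,0,-0.03],"roll": 0},
    {"hand": 255,"delta_pos": [0,0,0],"roll": 0},
    {"hand": 255,"delta_pos": [0,0,0],"roll": 0},
    {"hand": 255,"delta_pos": [0,0,0],"roll": 0},
    {"hand": 255,"delta_pos": [0,0,0],"roll": 0}
  ]
}}

```text
t: 22.62
ee_pos: [0.4887, 0.0283, 0.1827]
orientation: [-3.141, -0.002, 3.123]
wrist_force: [-0.8, -0.8, 0.4]
gripper_width: -0.002
finger_force: 0.0
```

```bash
python3 -c "
from bench import r
print(r.finish_job())"
```

```text
the job is handed in; nothing more can be done
None
```

The job is handed in at about 22.6 s of the 67 s allowed, with no verdict returned: the pictures show the open jar under the nozzle and the wing grip back at about zero, and a touch on the grip put the plunger at its home height.

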